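# Refit the filter of a tabletop studio extractor

## Task

The washed filter has been left sitting crooked in the tabletop extractor: its plain far end is down in the bay but short of the fixed lip, and its blue end is propped up on the sill. Push it so that its far edge goes in under the lip, then swing the blue end down and press it until the filter lies flat in the bay with both spring catches snapped back over the blue rail. Do not knock over or shove the studio things on and around the machine.

Things in the scene. Friction and masses are not known exactly. Their poses are not given: they have to be found in the camera images.
- extractor: fixed grey housing 400 x 300 x 115 mm; origin at the centre of its underside on the table, z up, x = the direction in which the filter is pushed home, y to the left of that. In its frame (mm): filter bay x -120 (sill wall) to 65 (far wall), y -83 to 83; ledge under the seated filter z = 70; flat deck all round z = 115. Tape and brush lie on the rear deck beyond the lip.
- sill (a point): middle of the bay's near top edge (the sill), where the flat front deck, 80 mm long, drops into the bay: x = -120, y = 0, z = 115 mm in the extractor's frame; axes as the extractor's
- lip (a point): middle of the free lower edge of the fixed aluminium lip, which reaches 20 mm over the bay from the far wall: x = 45, y = 0, z = 98 mm in the extractor's frame, so 28 mm above the ledge; axes as the extractor's
- filter: loose filter, 180 (x) x 160 x 22 mm, 0.2 to 0.4 kg: rigid metal frame with one blue end rail at its -x end, white pleats 6 mm below the frame's top. Origin: centre of its underside; x from the blue end to the far end, z out of its top. At first tilted about 20 degrees, blue end up, propped on the sill with 35 to 50 mm over the front deck; 3 mm play each side in the bay, 5 mm lengthwise.
- filter_near (a point): middle of the top of the filter's blue end rail (20 mm wide, 22 mm tall); the blue end face is 10 mm further along the filter's -x; axes as the filter's. Pushed until the blue end passes the sill, it drops about 10 mm and rests on the bevelled catches, filter tilted 10 to 12 degrees. Seated: 92 mm above the table, x = -110 to -105 mm in the extractor's frame
- filter_far (a point): middle of the top edge of the filter's plain aluminium far end face, 170 mm along the filter from filter_near; axes as the filter's. Seated: 92 mm above the table and x = 60 to 65 mm in the extractor's frame, well under the lip
- catch_left (a joint): brass spring catch in the sill wall, 24 mm wide, centred 52 mm to the left (+y) of the sill's middle: nose bevelled on top, 10 mm into the bay, flat underside 94 mm above the table. Value in m: 0 = fully out, 0.013 = pushed back into the wall. Pressing the blue rail down (8 to 15 N in all) pushes the catches back; they snap out over it once it is flat. Its black pull knob outside is not needed.
- catch_right (a joint): the same catch 52 mm to the right (-y) of the sill's middle
- tape: bystander on the extractor's rear deck: roll of cream masking tape lying flat, 88 mm across, 24 mm high; origin at the centre of its underside
- brush: bystander on the extractor's rear deck: flat paint brush with a red handle, 170 mm long, 42 mm wide, 20 mm high, lying roughly across the deck; origin under its middle
- jar_red: bystander on the table: white paint jar with a red band and black cap, 84 mm across, 105 mm high; origin at the centre of its underside
- jar_blue: bystander on the table: the same jar with a blue band
- cup_a: bystander on the table: light green paper cup, 72 mm across the rim, 90 mm high; origin at the centre of its underside
- cup_b: bystander on the table: another such cup
- squeeze: bystander on the table: white bottle with a red label and black cap, 60 mm across, 160 mm high; origin at the centre of its underside
Mind the look-alikes: they are no part of the job. What is shaped like the filter but yellow is not meant.

How it is judged:
By the outcome, as a careful person would: the job done as asked, in the order asked, and still so for the second after the job is handed in, with the robot touching nothing.
It also fails if it takes over 40 s, if anything falls off the work surface, if the arm or the gripper's body presses on something with over 40 N, if the wrist force passes 120 N, or if a joint passes its speed limit or range.

## Robot

A 6-joint arm with a two-finger parallel gripper is mounted at the origin on the work surface. World frame = base frame: x ahead of the robot, y to its left, z up, the work surface at z = 0. Lengths are in mm, angles in rad, forces in N, time in s.
With the tool pointing down it reaches from about 275 to 825 mm from the base axis. Payload 4.9 kg.
Tool frame: the origin (TCP) lies at the very end of the fingers, on their centre line; the grasp point (between the pads) lies 19 mm behind it; z points along the fingers, y is the line along which they close (so a half turn about z gives the same grasp; the last joint's range is limited). The gripper opens to 85 mm and grips with 20 to 120 N. Pads are 22 mm wide; open, the fingers measure 114 mm over their backs; the gripper's body (76 mm by 85 mm) begins 54 mm behind the grasp point. The pads swing forward as they close: fully open they stand 13 mm farther back than shut.
Start: joints at [-1.363, 0.326, -0.193, 1.052, 0, 1.437], TCP at [184.363, -518.198, 231.281] pointing down, gripper open.
Joint ranges: [-2.65, 2.65], [-0.97, 1.79], [-1.3, 1.35], [-1.93, 2.1], [-1.47, 1.37], [-3.14, 3.14]. Speed limits (rad/s): [2.57, 2.57, 3.14, 3.14, 3.14, 3.14].

## Interface

Orientations are given as [roll, pitch, yaw] about the fixed x, y, z axes, in that order (R = Rz(yaw) Ry(pitch) Rx(roll)).
In Python, from bench import bot, solve_ik, imaging gives the robot as it stands. Calls block until the motion is done:
- bot.move_ptp(position, orientation): joint-space move of the TCP to a pose.
- bot.movel(position, rot=None, max_speed=150, threshold=None): straight line of the TCP; rot=None keeps the orientation; max_speed is the mean speed in mm/s. With threshold (N) it stops when the force on the tool has changed by that much, and returns True; else False.
- bot.move_j(angles): joint-space move.
- bot.grip(opening, effort=None): opening from 0.0 (shut) to 1.0 (fully open); effort is the grip in N (None keeps the last); returns when the fingers have stopped.
- bot.dwell(seconds).
- solve_ik(position, orientation): joint angles nearest the present ones, or None.
- bot.get_state(): the state.
- imaging.capture(name): name is "scene" or "top" or "wrist"; returns the picture (420x560x3 uint8, blue, green, red); there is no depth.
- imaging.camera_model(name): a dict with "K" (3x3 intrinsics, pixels), "position" and "rotation" of the camera in the world. Camera axes: x right, y up, looking along -z (the intrinsics and any distortion apply to the point x, -y, -z); pixel columns grow to the right and rows downward; lengths in mm; the calibration is good to about 2 mm. A picture is of the moment at which its call begins: read the wrist's pose just before it. camera_model takes no time and is no camera call; for the wrist camera it gives the pose at the moment of the call.
A pose or a line that the arm cannot do raises bot.IKError and nothing moves.
- bot.sign_off(): hands the job in; it is judged then, once.
The state is a dict: "t": time; "qpos": joint angles; "joint_velocities": joint speeds; "effort": joint torques, N m; "tcp_pos": TCP position; "orientation": TCP orientation; "contact_force": force on the tool from outside, world axes, zero at the start; "wrist_torque": the same for the moment, N m; "opening": opening from 0.0 (shut) to 1.0 (fully open); "gripper_force": force on a finger pad.
Only numpy, scipy, OpenCV 4.12 (cv2) and the standard library are available. Lean on these libraries where they do the work, as an engineer would, in place of code of your own. Each camera call takes 0.05 s, during which the arm holds its last target. There are 200 camera calls.

## Working session

There is one attempt and no reset: what is moved stays moved. The work goes in short steps, each a Python script; the robot and the scene stay as the last script left them, time stands still between calls to the robot, and variables do not carry over. Pictures are saved under pics/ and viewed, at most 10 in all, crops included, and the job is handed in when it is done.

```bash
mkdir -p pics; ls; python3 - <<'E'
from bench import bot,imaging
import cv2
for n in("scene","top"):
    cv2.imwrite(f"pics/{n}0.png",imaging.capture(n)); m=imaging.camera_model(n); print(n,m)
s=bot.get_state();print(s["t"],s["tcp_pos"],s["orientation"],s["contact_force"])
E
```

```text
pics
scene {'K': array([[414.96210316,   0.        , 272.66621658],
       [  0.        , 414.96210316, 208.69615899],
       [  0.        ,   0.        ,   1.        ]]), 'position': array([ 990.57652773,  678.11206266, 1126.2775275 ]), 'rotation': array([0.65452934, 0.01162006, 2.58770827])}
top {'K': array([[524.64982337,   0.        , 290.78426056],
       [  0.        , 524.64982337, 200.34584526],
       [  0.        ,   0.        ,   1.        ]]), 'position': array([ 345.01064788,   -3.54554778, 1404.59525854]), 'rotation': array([ 0.17881079,  0.02218403, -1.57526514])}
0.1 [ 184.25681254 -517.67285743  230.58316285] [-3.14005808e+00 -1.57645656e-04  3.41830328e-01] [-0.75861275 -0.300989   -0.17727811]
```

View pics/scene0.png

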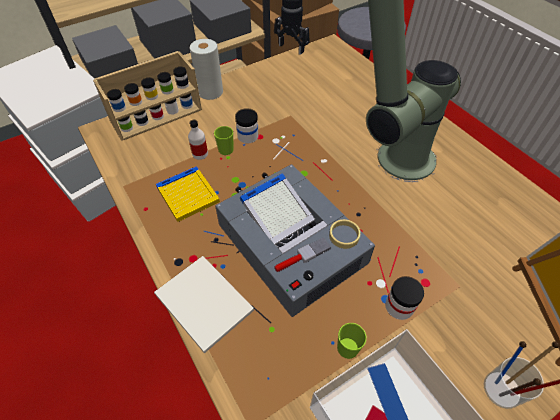

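View pics/top0.png

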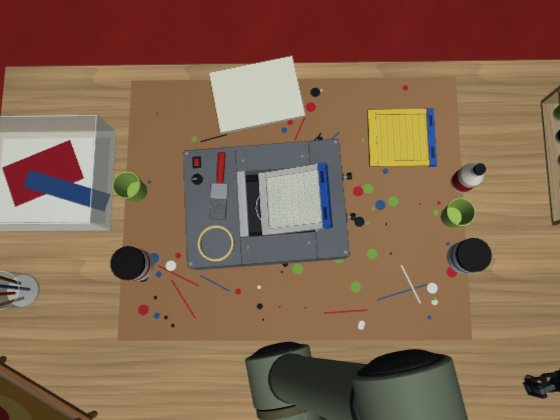

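The candidates are the white filter with a blue rail in the grey housing (top 295,200; scene 280,210), the yellow filter with a blue rail (top 402,137; scene 187,193) and a blue bar in the tray (top 65,190). I choose the white one in the housing. Its push direction is image-left, about world +y. I'll check it in one close crop.

```bash
cat > h.py <<'E'
from bench import bot,solve_ik,imaging
import numpy as np,cv2
from scipy.spatial.transform import Rotation as Ro
def ray(m,px):
    d=np.linalg.inv(m["K"])@np.array([px[0],px[1],1.]); d=d*[1,-1,-1]
    return np.array(m["position"]),Ro.from_euler("xyz",m["rotation"]).as_matrix()@d
def onz(m,px,z):
    o,d=ray(m,px); return o+d*(z-o[2])/d[2]
def proj(m,p):
    c=Ro.from_euler("xyz",m["rotation"]).as_matrix().T@(np.array(p,float)-m["position"]); c=c*[1,-1,-1]
    q=m["K"]@c; return q[:2]/q[2]
E
python3 - <<'E'
from h import *
im=cv2.imread("pics/top0.png"); m=imaging.camera_model("top")
cv2.imwrite("pics/c1.png",cv2.resize(im[130:275,170:360],None,fx=4,fy=4,interpolation=cv2.INTER_CUBIC))
for p in [(184,152),(340,140),(348,258),(188,268)]: print(onz(m,p,115).round())
b=im.astype(int); mk=((b[...,0]>b[...,2]+70)&(b[...,0]>b[...,1]+40)).astype(np.uint8)
mk[:,:300]=0;mk[:,345:]=0
c=max(cv2.findContours(mk,0,2)[0],key=cv2.contourArea);print(cv2.minAreaRect(c),cv2.boxPoints(cv2.minAreaRect(c)))
E
```

```text
[706. 296. 115.]
[ 733. -102.  115.]
[ 434. -115.  115.]
[412. 277. 115.]
((324.50750732421875, 195.0863037109375), (64.5390625, 8.966164588928223), 85.03025817871094) [[317.2458  163.32645]
 [326.17822 162.54971]
 [331.76923 226.84616]
 [322.8368  227.6229 ]]
```

View pics/c1.png

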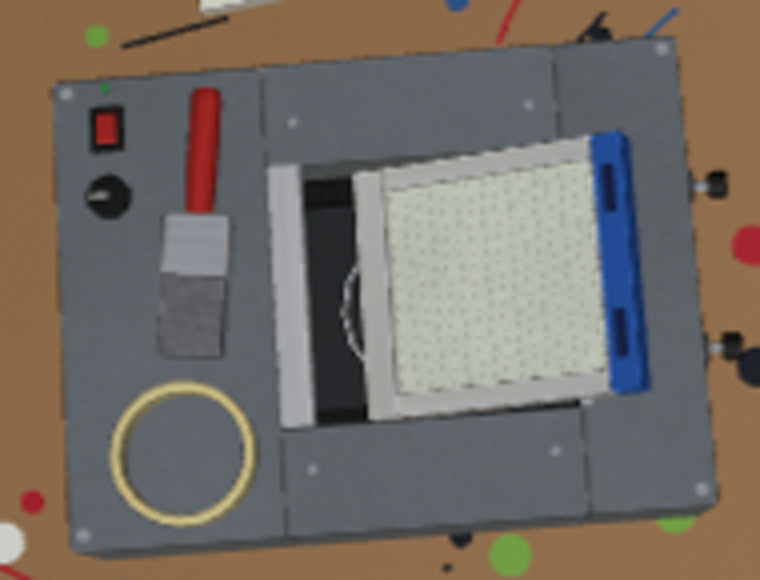

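The crop confirms it: the white filter with its blue rail on the right (outer edge 628,133 to 650,388), lip at (290,295), deck corner screws at (66,94), (661,48), (701,488) and (83,536). Next I get the extractor pose from the screws and move above the front deck.

```bash
cat >> h.py <<'E'
_m=imaging.camera_model("top"); _f=lambda u,v:(170+(u+.5)/4-.5,130+(v+.5)/4-.5)
S=[onz(_m,_f(*p),115)[:2] for p in[(66,94),(661,48),(701,488),(83,536)]]
C=np.mean(S,0); _d=S[0]-S[1]+S[3]-S[2]; A=np.arctan2(_d[1],_d[0])
RZ=np.array([[np.cos(A),-np.sin(A)],[np.sin(A),np.cos(A)]])
def W(x,y,z): return np.r_[C+RZ@[x,y],z]      # extractor -> world
def E(p): return np.r_[RZ.T@(np.array(p)[:2]-C),p[2]]
E
python3 - <<'E'
from h import *
print("C",C,"A",A,[E(np.r_[s,115]).round(1) for s in S])
for p in[(628,133),(650,388),(591,137),(611,392)]: print("rail",E(onz(_m,_f(*p),149)).round(1))
for p in[(355,172),(372,420)]: print("far",E(onz(_m,_f(*p),91)).round(1))
print("sill-ish lip",[E(onz(_m,_f(*p),115)).round(1) for p in[(302,165),(316,424)]])
for a in(A,A-np.pi): print(a,solve_ik(W(-188,0,125),[np.pi,0,a]),solve_ik(W(-188,0,320),[np.pi,0,a]),solve_ik(W(-106,0,80),[np.pi,0,a]))
E
```

```text
C [576.03717219  91.27198884] A 1.640886512842007 [array([ 189.9, -140.6,  115. ]), array([-190.4, -140.2,  115. ]), array([-189.8,  140.2,  115. ]), array([190.4, 140.6, 115. ])]Traceback (most recent call last):
  File "<stdin>", line 3, in <module>
NameError: name '_m' is not defined
```

```bash
sed -i 's/_m\b/TM/g;s/_f\b/F/g' h.py; python3 - <<'E'
from h import *
for p in[(628,133),(650,388),(591,137),(611,392)]: print("rail",E(onz(TM,F(*p),149)).round(1))
for p in[(355,172),(372,420)]: print("far",E(onz(TM,F(*p),91)).round(1))
print("lip",[E(onz(TM,F(*p),115)).round(1) for p in[(302,165),(316,424)]])
for a in(A,A-np.pi): print(a,solve_ik(W(-190,0,125),[np.pi,0,a]),solve_ik(W(-190,0,320),[np.pi,0,a]),solve_ik(W(-106,0,80),[np.pi,0,a]))
E
```

```text
rail [-162.5  -77.8  149. ]
rail [-162.    80.6  149. ]
rail [-139.6  -77.1  149. ]
rail [-138.4   81.2  149. ]
far [ 10.7 -80.7  91. ]
far [10.2 80.  91. ]
lip [array([ 42.3, -82.1, 115. ]), array([ 43.3,  82.7, 115. ])]
1.640886512842007 [-0.28870872  0.49915384 -0.21339091  0.85825158  0.          1.21199742] [-0.28870872  0.3797407   0.11062191  1.30167754  0.          1.21199742] [-0.15123314  0.52597666 -0.30096373  0.74385594  0.          1.349473  ]
-1.5007061407477862 [-0.28870872  0.49915384 -0.21339091  0.85825158  0.         -1.92959523] [-0.28870872  0.3797407   0.11062191  1.30167754  0.         -1.92959523] [-0.15123314  0.52597666 -0.30096373  0.74385594  0.         -1.79211965]
```

```bash
python3 - <<'E'
from h import *
rot=[np.pi,0,A]
p=bot.get_state()["tcp_pos"]; bot.movel([p[0],p[1],320],max_speed=200)
bot.move_ptp(W(-192,0,300),rot); bot.grip(0.3,40)
bot.movel(W(-192,0,140),max_speed=200)
f0=np.array(bot.get_state()["contact_force"])
hit=bot.movel(W(-192,0,98),max_speed=25,threshold=5)
s=bot.get_state(); z=s["tcp_pos"][2]; print("deck",hit,z,s["t"],f0,s["contact_force"])
bot.movel(W(-192,0,z+4),max_speed=50)
hit=bot.movel(W(-128,0,z+4),max_speed=60,threshold=25)
s=bot.get_state(); print("push",hit,E(s["tcp_pos"]),s["t"],s["contact_force"])
cv2.imwrite("pics/w1.png",imaging.capture("wrist")); cv2.imwrite("pics/t1.png",cv2.resize(imaging.capture("top")[130:275,170:360],None,fx=4,fy=4,interpolation=cv2.INTER_CUBIC))
E
```

```text
deck True 114.94299927413493 5.3583 [-0.24597993  0.28691503  0.04853696] [-1.37740094 -0.25830438  5.01662103]
push False [-1.28133542e+02 -7.46587504e-02  1.18993714e+02] 6.825 [-0.51397675 -0.93572019 -0.74004843]
```

View pics/t1.png

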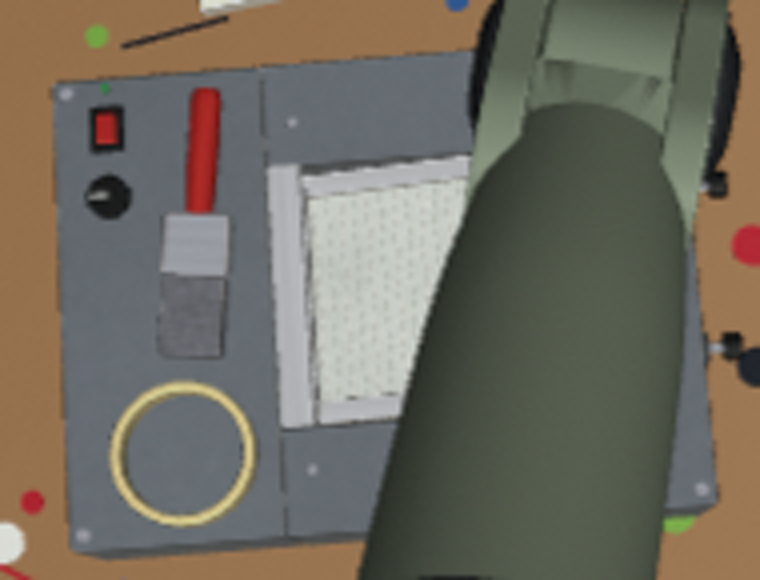

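The far frame bar is now hidden under the lip (lip edge ~300,290) and the filter is straight. I'll finish the push, back off, raise, and look with the wrist camera.

```bash
python3 - <<'E'
from h import *
z=bot.get_state()["tcp_pos"][2]
hit=bot.movel(W(-122,0,z),max_speed=30,threshold=15)
s=bot.get_state(); print("push",hit,E(s["tcp_pos"]),s["contact_force"])
bot.movel(W(-128,0,z),max_speed=100); bot.movel(W(-128,0,210),max_speed=200)
s=bot.get_state(); m=imaging.camera_model("wrist"); im=imaging.capture("wrist"); cv2.imwrite("pics/w2.png",im)
print(m,s["t"])
for n,p in dict(sill=(-120,0,115),sl=(-120,52,115),sr=(-120,-52,115),L=(-110,52,124)).items(): print(n,proj(m,W(*p)).round())
E
```

```text
push False [-1.24614016e+02 -1.22837829e-01  1.19216711e+02] [ 0.42743249 -7.24729109 -0.1779936 ]
{'K': array([[318.50195896,   0.        , 277.09832109],
       [  0.        , 318.50195896, 208.63998863],
       [  0.        ,   0.        ,   1.        ]]), 'position': array([579.66814065,  42.86322772, 352.64956502]), 'rotation': array([-0.31588664,  0.00106701,  0.06983644])} 8.1333
sill [277. 201.]
sl [210. 201.]
sr [344. 201.]
L [207. 192.]
```

View pics/w2.png

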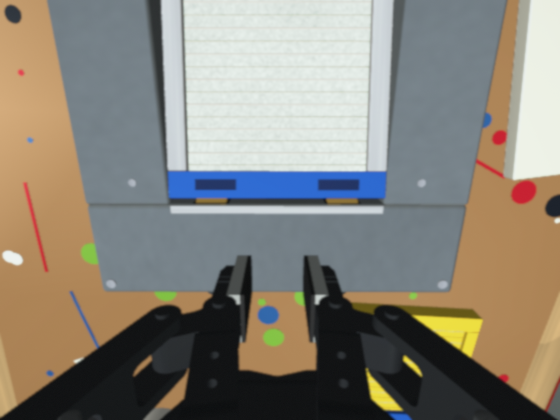

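The blue rail (rows 171–198, cols 168–386) is past the sill, which runs along row ~205. It rests on the brass catches at (212,201) and (341,201). Next: press it down.

```bash
python3 - <<'E'
from h import *
m=imaging.camera_model("wrist")
for r in(171.,198): print("rail",E(onz(m,(277,r),124)).round(1))
print("sill edge",E(onz(m,(277,205),115)).round(1))
x=-105
bot.movel(W(x,0,210),max_speed=150); bot.movel(W(x,0,140),max_speed=150)
hit=bot.movel(W(x,0,100),max_speed=30,threshold=3)
s=bot.get_state(); print("touch",hit,E(s["tcp_pos"]).round(1),s["contact_force"].round(1))
for z in np.arange(s["tcp_pos"][2]-3,85,-3):
    hit=bot.movel(W(x,0,z),max_speed=40,threshold=30); s=bot.get_state()
    print(round(z,1),hit,E(s["tcp_pos"]).round(1),s["contact_force"].round(1),round(s["t"],1))
    if hit or s["contact_force"][2]>28: break
E
```

```text
rail [-94.2   0.8 124. ]
rail [-114.6    0.8  124. ]
sill edge [-122.9    0.8  115. ]
touch True [-1.054e+02  1.000e-01  1.234e+02] [-1.1 -0.3 -0.1]
120.4 False [-105.     0.   120.3] [-0.4 -0.2  0.9] 10.0
117.4 False [-1.052e+02 -1.000e-01  1.175e+02] [ 0.2 -1.8  3.4] 10.3
114.4 False [-104.5    0.4  113.9] [ 1.1 -0.8  0.1] 10.5
111.4 False [-104.7    0.4  110.9] [ 1.   0.5 -0.6] 10.8
108.4 False [-104.9    0.2  108.1] [ 0.2  0.4 -0.9] 11.0
105.4 False [-105.     0.2  105.2] [-0.4 -0.  -1. ] 11.3
102.4 False [-104.9    0.2  102.2] [-0.4  0.2  0.2] 11.5
99.4 False [-104.9    0.2   99.2] [-0.1 -0.5 -0.2] 11.8
96.4 False [-1.05e+02  1.00e-01  9.62e+01] [-0.7 -0.  -0.7] 12.0
93.4 False [-104.9    0.3   93.1] [ 0.7 -0.1  0.4] 12.3
90.4 False [-105.1   -0.4   91.9] [-3.4  0.9 10.5] 12.5
87.4 False [-105.1   -0.5   91.8] [-10.3   1.   30.8] 12.8
```

```bash
python3 - <<'E'
from h import *
bot.movel(W(-105,0,150),max_speed=100); bot.movel(W(-128,0,210),max_speed=200)
s=bot.get_state(); m=imaging.camera_model("wrist"); im=imaging.capture("wrist"); cv2.imwrite("pics/w3.png",cv2.resize(im[130:250,140:420],None,fx=2.8,fy=2.8,interpolation=cv2.INTER_CUBIC))
print(s["t"],s["contact_force"])
for x,y in((-120,-83),(-120,83),(-100,83)): print(proj(m,W(x,y,92)))
E
```

```text
14.0417 [-1.31381045  0.19980944 -0.2976323 ]
[374.928878   192.53135855]
[179.06514379 192.65831529]
[176.72628508 169.33822123]
```

View pics/w3.png

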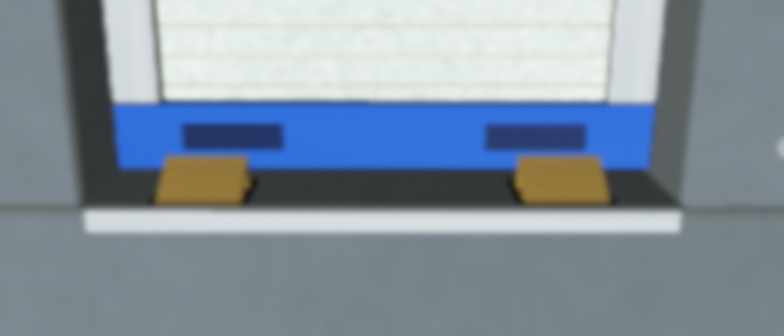

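Both brass catches (crop 205,180 and 562,180) lie over the blue rail (outer edge row 168), equally far out, and the rail is level with its face ~3 mm off the sill wall. I'll do a quick numeric check that the bystanders haven't moved, then hand in.

```bash
python3 - <<'E'
from h import *
bot.movel(W(-128,0,260),max_speed=150)
d=cv2.absdiff(imaging.capture("top"),cv2.imread("pics/top0.png")).max(2)
for n,(u,v) in dict(tape=(215,243),brush=(220,185),jr=(130,263),ca=(128,186),cb=(459,212),jb=(470,255),sq=(468,177)).items():
    print(n,(d[v-22:v+22,u-22:u+22]>50).sum())
print(bot.sign_off(), bot.get_state()["t"])
E
```

```text
tape 0
brush 0
jr 0
ca 0
cb 0
jb 0
sq 0
the job is handed in; nothing more can be done
the job is handed in; nothing more can be done
```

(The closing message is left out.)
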